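# Clamp the repaired board, power up and start its test

## Task

Run the test of the repaired circuit board, pressing with the closed fingertips only. First press the raised clamp lever of the board jig down until it is fully home, then press the raised half of the big rocker on the switch box fully down so that it tips over, and last press the round button of the test box fully in and let it come back up. Leave the small square key alone, pick nothing up, and leave the test box and the other things on the bench where they stand.

Things in the scene. Friction and masses are not known exactly. Their poses are not given: they have to be found in the camera images.
- jig: Board jig fixed to the bench, two blue metal plates 130 (x) x 100 (y) mm, upper face 48 mm above the bench, a dark green circuit board on top and a clamp lever over it. Origin: centre of its underside, at bench height. Its x axis runs along the lever from the pressing end towards the hinge, z up.
- clamp_hinge (a point): Axis of the clamp lever's hinge, between two lugs on the jig, 52 mm along the jig's +x from its centre and 68 mm above the bench; the lever swings about the jig's y axis through this point.
- clamp_pad (a point): Middle of the top of the black rubber pad (42 mm along the lever, 34 mm wide) at the lever's free end; moves with it. 91 mm from the hinge along the lever, 6 mm above its centre line; the pad spans 70 to 112 mm from the hinge. 124 mm above the bench fully raised, 74 mm when home, then on the jig's -x side of the hinge. A straight downward push 78 mm (level) from the hinge stays on the pad.
- clamp (a joint): Clamp lever angle in rad: 0 fully raised (0.6 rad above level), 0.6 fully home (level, at a hard stop). It starts between 0 and 0.15, has a stiff hinge (about 3 N at the pad moves it) and stays where it is left.
- switchbox: Grey switch box fixed to the bench, 130 (x) x 110 (y) x 45 mm high, with the big rocker and the small square key on top; it may stand on either side of the jig. Origin: centre of its underside, z up.
- rocker_pad (a point): Point on top of the raised half of the big white rocker (62 mm long along the box's x, 32 mm wide); moves with it. The pivot lies 26 mm from the box's centre along the box's +y, 46 mm above the bench; the half on the +x side is raised. This point, 21 mm from the pivot, is 61 mm above the bench when raised, 53 mm when fully down. A straight downward push 19 mm from the pivot does it.
- rocker (a joint): Rocker angle in rad: 0 off (the +x half raised), 0.4 on (the +x half fully down, at a hard stop, the other half raised). About 2.5 N at the pressing point moves it; it stays where it is left.
- key_top (a point): Top centre of the small square white key (18 x 18 mm) on the switch box, 58 mm from the rocker's middle line to the box's -y side, 53 mm above the bench. Not to be pressed.
- square_key (a joint): Travel of the square key in m: 0 up, 0.005 fully pressed; springs back.
- testbox: Grey test box, loose on the bench on four rubber feet, 100 x 100 mm, 34 mm high, about 0.6 kg, with one round button in the middle of its top; it may stand on either side of the jig. Origin: centre of its underside, z up.
- button_top (a point): Top centre of the round white button, 36 mm in diameter, in the middle of the test box, 44 mm above the bench when up; it moves with the button.
- test_button (a joint): Travel of the round button in m: 0 up, 0.006 fully in (its top then still 4 mm above the box); needs about 4 N to go fully in, and springs back.
- fluxjar: Small round jar with a black cap, 36 mm across, 45 mm high, beside the jig. Origin: centre of its underside. A bystander: leave it where it is.
- syringe: White plastic syringe lying beside the jig, about 110 mm long, 26 mm high over its flanges. Origin: under the barrel's middle. A bystander: leave it where it is.
- brushpot: Blue pot 72 mm across, 70 mm high, with brushes standing up to 150 mm, beyond the jig. Origin: centre of its underside. A bystander: leave it where it is.
- tweezers: Steel tweezers 120 mm long, 6 mm thick, lying just beyond the test box. Origin: middle of the underside. A bystander: leave it where it is.
- driver: Screwdriver 150 mm long lying beyond the jig. A bystander: leave it where it is.
- chiptray: Grey plastic tray with compartments, 100 x 80 x 25 mm, on the far right. Origin: centre of its underside. A bystander: leave it where it is.
- balljar: Small jar with a white cap, 32 mm across, 40 mm high, standing just beyond the switch box. Origin: centre of its underside. A bystander: leave it where it is.
Things that resemble listed ones, but are neither listed nor needed, are in the scene too. Leave any red look-alike of the switchbox alone.

How it is judged:
By the outcome, as a careful person would: the job done as asked, in the order asked, and still so for the second after the job is handed in, with the robot touching nothing.
It also fails if it takes over 51 s, if anything falls off the work surface, if the arm or the gripper's body presses on something with over 40 N, if the wrist force passes 120 N, or if a joint passes its speed limit or range.

## Robot

A 6-joint arm with a two-finger parallel gripper is mounted at the origin on the work surface. World frame = base frame: x ahead of the robot, y to its left, z up, the work surface at z = 0. Lengths are in m, angles in rad, forces in N, time in s.
With the tool pointing down it reaches from about 0.225 to 0.875 m from the base axis. Payload 3.4 kg.
Tool frame: the origin (TCP) lies between the finger pads; the fingertips stand 25 mm ahead of it and the grasp point (between the pads) lies 6 mm ahead of it; z points along the fingers, y is the line along which they close (so a half turn about z gives the same grasp; the last joint's range is limited). The gripper opens to 85 mm and grips with 20 to 120 N. Pads are 22 mm wide; open, the fingers measure 114 mm over their backs; the gripper's body (76 mm by 85 mm) begins 54 mm behind the grasp point. The pads swing forward as they close: fully open they stand 13 mm farther back than shut.
Start: joints at [1.176, 0.276, 1.505, -0, 1.361, -0.121], TCP at [0.155, 0.554, 0.256] pointing down, gripper open.
Joint ranges: [-2.89, 2.89], [-0.75, 2.08], [0.22, 2.7], [-1.18, 4.32], [0.11, 2.71], [-2.7, 2.7]. Speed limits (rad/s): [2.57, 2.57, 3.14, 3.14, 3.14, 3.14].

## Interface

Orientations are given as a unit quaternion [w, x, y, z].
In Python, from rig import manip, cams, ticket gives the robot as it stands.
- The arm moves only by the tool step_arm, never from a script. Its argument "increments" is a list of rows, each an object with "dp": the shift along the world's x, y, z each as a share of 0.2 m, from -1 to 1, a list of three; "yaw": the turn about the world's z as a share of 0.15 rad, from -1 to 1; "grip": the opening, from 0 (shut) to 1 (fully open). In form: [{"dp": [tx, ty, tz], "yaw": yaw, "grip": grip}, ...]. A call has 1 to 5 rows; each row shifts and turns the commanded pose from where the row before left it; what a row does not reach is not made up. A row lasts 1/8 s, in which the tool goes at most 62.5 mm and 10.7 degrees, less where a joint would pass 70% of its speed; a pose out of reach is approached as far as the arm can. A call with a number of a shift or a turn outside -1 to 1 is refused whole. A call with a gripper value outside its range is refused whole. The fingers move at their own pace and stop on an object; "squeeze" is the grip in N (left out, the last holds). Time passes only in rows, so rows that do not move let the fingers close. It gives the time, the measured TCP pose, the force, the opening and the grip force at its end, in the units of the state.
- manip.get_state(): the state, without advancing time (a new reading comes with each control period).
- cams.get_image(name): name is "scene" or "side" or "wrist"; returns the picture (400x640x3 uint8, blue, green, red); there is no depth.
- cams.get_calibration(name): a dict with "fx", "fy", "cx", "cy" (pixels), "k1" (the pictures are not rectified: a ray, as slopes to the right and down, at radius r is drawn at 1 + k1 r^2 times it, then the intrinsics apply), "extrinsics" (4x4, takes a point from camera to world coordinates). Camera axes: x right, y up, looking along -z (the intrinsics and any distortion apply to the point x, -y, -z); pixel columns grow to the right and rows downward; lengths in m; the calibration is good to about 2 mm. A picture is of the moment at which its call begins: read the wrist's pose just before it. get_calibration takes no time and is no camera call; for the wrist camera it gives the pose at the moment of the call.
- ticket.sign_off(): hands the job in; it is judged then, once.
The state is a dict: "clock": time; "qpos": joint angles; "qd": joint speeds; "effort": joint torques, N m; "position": TCP position; "ee_rot": TCP orientation; "contact_force": force on the tool from outside, world axes, zero at the start; "moment": the same for the moment, N m; "width": finger opening in m; "gripper_force": force on a finger pad.
Only numpy, scipy, OpenCV 4.12 (cv2) and the standard library are available. Lean on these libraries where they do the work, as an engineer would, in place of code of your own. Each camera call takes 0.05 s, during which the arm holds its last target. There are 200 camera calls.

## Working session

There is one attempt and no reset: what is moved stays moved. The work goes in short steps, Python scripts to look and compute and a tool call to move; the robot and the scene stay as the last step left them, time stands still between calls to the robot, and variables do not carry over. Pictures are saved under pics/ and viewed, at most 10 in all, crops included, and the job is handed in when it is done.

Besides the shell and the picture viewer there is one more tool, called after "Request:" as name(argument=value, ...) on one line, values as JSON. step_arm: Moves the arm, as the interface text tells. Shift numbers are shares of 0.2 m and turn numbers shares of 0.15 rad, none past 1 either way. Its arguments: {"type":"object","properties":{"increments":{"type":"array"},"squeeze":{"type":"number"}},"required":["increments"]}

```bash
ls; mkdir -p pics; cat > h.py <<'E'
import numpy as np, cv2
from rig import manip, cams, ticket
def cal(n):
    c=cams.get_calibration(n); return {k:(np.array(v) if k=="extrinsics" else v) for k,v in c.items()}
def ray(c,u,v):
    d=np.array([(u-c["cx"])/c["fx"],(v-c["cy"])/c["fy"]]); s=d.copy()
    for _ in range(20): s=d/(1+c["k1"]*(s@s))
    E=c["extrinsics"]; return E[:3,3],E[:3,:3]@np.array([s[0],-s[1],-1.])
def onz(c,u,v,z):
    o,d=ray(c,u,v); return o+d*(z-o[2])/d[2]
def two(c1,p1,c2,p2):
    o1,d1=ray(c1,*p1);o2,d2=ray(c2,*p2)
    t=np.linalg.lstsq(np.c_[d1,-d2],o2-o1,rcond=None)[0]
    a=o1+d1*t[0];b=o2+d2*t[1]; return (a+b)/2,np.linalg.norm(a-b)
E
python3 - <<'E'
from h import *
import pickle
C={}
for n in("scene","side","wrist"):
    C[n]=cal(n); im=cams.get_image(n); cv2.imwrite(f"pics/{n}0.png",im); print(n,C[n]["extrinsics"].round(3).tolist(),C[n]["fx"],C[n]["k1"])
pickle.dump(C,open("C0.pkl","wb"))
print(manip.get_state()["clock"])
E
```

```text
pics
scene [[-0.104, -0.616, 0.781, 1.394], [0.995, -0.063, 0.083, 0.188], [-0.001, 0.786, 0.619, 0.824], [0.0, 0.0, 0.0, 1.0]] 381.91213344675737 -0.07108459949332828
side [[0.989, 0.119, -0.085, 0.387], [-0.145, 0.728, -0.67, -0.758], [-0.017, 0.675, 0.737, 1.02], [0.0, 0.0, 0.0, 1.0]] 480.30876078460483 -0.11435484921241175
wrist [[0.27, -0.919, -0.286, 0.082], [0.963, 0.257, 0.083, 0.576], [-0.003, -0.298, 0.955, 0.373], [0.0, 0.0, 0.0, 1.0]] 290.0897206347977 -0.03164055539923457
0.15
```

View pics/scene0.png

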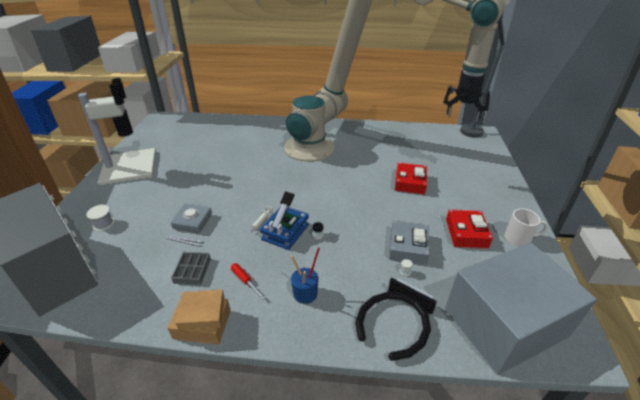

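View pics/side0.png

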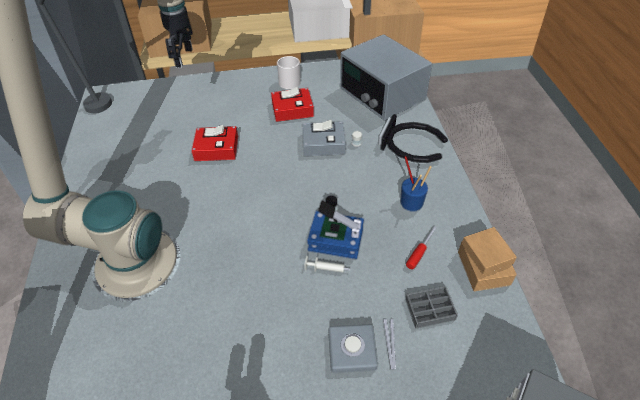

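The scene view shows the jig at (285,226), grey switch box (409,240), test box (191,217). The side view shows the same at (336,235), (324,138) and (353,346). Switch box look-alikes are the red boxes at scene (411,178) and (468,228). The grey one is the one I want. One close crop of the three targets next.

```bash
python3 - <<'E'
from h import *
s=cv2.imread("pics/scene0.png");d=cv2.imread("pics/side0.png")
def cr(im,x,y,w,h): return cv2.resize(im[y:y+h,x:x+w],(w*5,h*5),interpolation=cv2.INTER_CUBIC)
a=np.hstack([cr(s,250,185,80,60),cr(s,380,218,55,60)]);b=np.hstack([cr(d,300,190,70,60),cr(d,295,110,65,60)])
b=np.hstack([b,np.zeros((300,max(0,a.shape[1]-b.shape[1]),3),np.uint8)])[:,:a.shape[1]]
cv2.imwrite("pics/crop1.png",np.vstack([a,b])); print(a.shape,b.shape)
E
```

```text
(300, 675, 3) (300, 675, 3)
```

View pics/crop1.png

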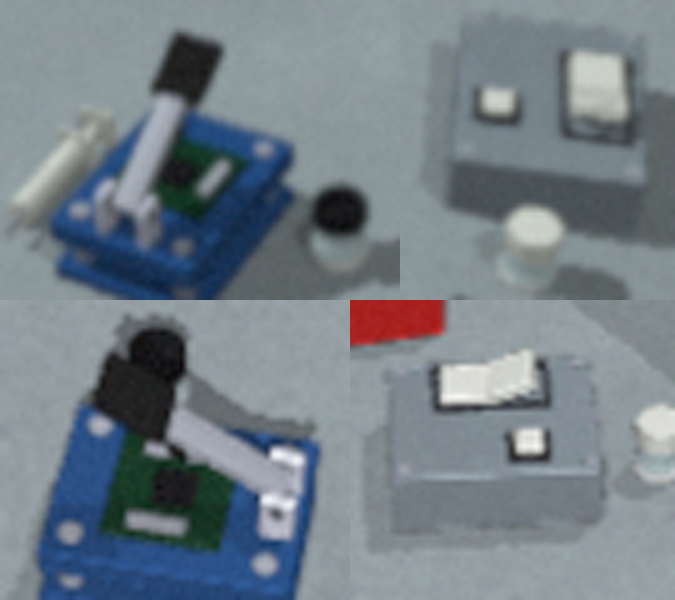

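The crops show the black pad at scene (287,199) / side (327,209), and the lugs at scene (275,227) / side (357,228). The grey box's rocker is at scene (419,236) / side (323,126), with the raised half nearer world +x. The key is at scene (399,238) / side (331,138).

```bash
python3 - <<'E'
from h import *
import pickle
C=pickle.load(open("C0.pkl","rb"));S,D=C["scene"],C["side"]
s=cv2.imread("pics/scene0.png");d=cv2.imread("pics/side0.png")
def blob(im,f,x,y,w,h,k=0):
    r=im[y:y+h,x:x+w].astype(int);m=f(r[...,0],r[...,1],r[...,2]).astype(np.uint8)
    n,l,st,ce=cv2.connectedComponentsWithStats(m)
    return [(tuple((ce[i]+[x,y]).round(1)),int(st[i,4]),st[i,:4].tolist()) for i in np.argsort(-st[1:,4])[:3]+1]
dark=lambda b,g,r:(b<60)&(g<60)&(r<60)
white=lambda b,g,r:(b>185)&(g>185)&(r>185)
blue=lambda b,g,r:(b>r+50)&(b>80)
print("pad S",blob(s,dark,270,185,30,25))
print("whites S sw",blob(s,white,385,225,50,27));print("whites D sw",blob(d,white,300,115,48,30))
print("btn S",blob(s,white,170,195,45,40));print("btn D",blob(d,white,328,320,50,50))
b=blob(d,white,328,320,50,50)[0][0]; a=blob(s,white,170,195,45,40)[0][0]
print("btn",two(S,a,D,b),onz(S,*a,.044),onz(D,*b,.044))
print("pad",two(S,(287.4,198.6),D,(327,209)))
print("lugs",two(S,(275.2,227.4),D,(356.6,228)),onz(S,275.2,227.4,.07),onz(D,356.6,228,.07))
print("key",two(S,(399.4,238.4),D,(331,138.4)),onz(S,399.4,238.4,.053),onz(D,331,138.4,.053))
print("swbox edges D",[onz(D,*p,.045).round(4) for p in((304,143.6),(345,145),(302.5,122),(345,122))])
print("swbox edges S",[onz(S,*p,.045).round(4) for p in((391.6,221),(428.6,224),(428.6,253.5),(390.4,250))])
print("rockerpocket D",[onz(D,*p,.046).round(4) for p in((312.2,123.5),(312.8,131.8),(334.8,131),(334,121.6))])
print("rockerpocket S",[onz(S,*p,.046).round(4) for p in((412.8,229),(425.6,229),(426.2,245.8),(412.2,245))])
m=blue(*[s[185:250,255:315].astype(int)[...,i] for i in range(3)])
for n,im,c,(x,y,w,h) in(("S",s,S,(250,190,70,60)),("D",d,D,(300,200,70,60))):
    r=im[y:y+h,x:x+w].astype(int);m=blue(r[...,0],r[...,1],r[...,2]).astype(np.uint8)
    h_=cv2.convexHull(max(cv2.findContours(m,0,2)[0],key=cv2.contourArea));p=cv2.approxPolyDP(h_,2,True)[:,0]+[x,y]
    for q in p: print("jig",n,q,onz(c,*map(float,q),.048).round(4))
E
```

```text
pad S [((np.float64(287.1), np.float64(198.2)), 102, [11, 7, 13, 14])]
whites S sw [((np.float64(418.9), np.float64(232.2)), 53, [30, 4, 9, 7]), ((np.float64(399.3), np.float64(237.7)), 10, [12, 12, 5, 3]), ((np.float64(416.8), np.float64(237.8)), 4, [31, 12, 3, 2])]
whites D sw [((np.float64(322.2), np.float64(125.3)), 127, [13, 5, 19, 10]), ((np.float64(330.4), np.float64(137.6)), 17, [28, 21, 5, 4])]
btn S [((np.float64(189.4), np.float64(211.7)), 41, [15, 14, 10, 6])]
btn D [((np.float64(352.5), np.float64(343.6)), 195, [17, 16, 16, 16])]
btn (array([ 0.50881977, -0.32261167,  0.04123292]), np.float64(0.0005723939301176772)) [ 0.51220783 -0.32096849  0.044     ] [ 0.50830042 -0.32360434  0.044     ]
pad (array([5.04296737e-01, 1.32466843e-04, 1.16723934e-01]), np.float64(0.0003237818802731868))
lugs (array([ 0.57536412, -0.02747315,  0.06141692]), np.float64(0.0006503944526217316)) [ 0.58424104 -0.02485725  0.07      ] [ 0.5738318  -0.03434766  0.07      ]
key (array([0.56992684, 0.3383036 , 0.04621538]), np.float64(0.0022174409278845086)) [0.57587257 0.33782073 0.053     ] [0.56
[... 405 characters left out ...]
ray([0.5877, 0.3695, 0.046 ]), array([0.593 , 0.4152, 0.046 ])]
rockerpocket S [array([0.5234, 0.382 , 0.046 ]), array([0.5195, 0.4208, 0.046 ]), array([0.5917, 0.4145, 0.046 ]), array([0.5924, 0.3744, 0.046 ])]
jig S [307 214] [0.4889 0.0563 0.048 ]
jig S [306 225] [0.5403 0.0599 0.048 ]
jig S [288 248] [0.6422 0.0217 0.048 ]
jig S [262 238] [ 0.6099 -0.0607  0.048 ]
jig S [260 228] [ 0.5681 -0.0762  0.048 ]
jig S [276 211] [ 0.4845 -0.0434  0.048 ]
jig S [290 208] [ 0.4651 -0.0016  0.048 ]
jig D [316 211] [0.4835 0.0555 0.048 ]
jig D [363 219] [0.6005 0.0089 0.048 ]
jig D [356 258] [ 0.5584 -0.1084  0.048 ]
jig D [308 250] [ 0.4461 -0.0662  0.048 ]
jig D [307 240] [ 0.4476 -0.0353  0.048 ]
```

Request:
step_arm(increments=[{"dp":[0.25,-0.115,0],"yaw":0,"grip":0},{"dp":[0.25,-0.115,0],"yaw":0,"grip":0},{"dp":[0.25,-0.115,0],"yaw":0,"grip":0},{"dp":[0.25,-0.115,0],"yaw":0,"grip":0},{"dp":[0.25,-0.115,0],"yaw":0,"grip":0}])

```text
clock: 0.78
position: [0.4068, 0.4377, 0.2561]
ee_rot: [-0.0, 0.136, 0.991, -0.0]
contact_force: [0.5, 0.5, 0.2]
width: 0.0002
gripper_force: 0.0
```

Request:
step_arm(increments=[{"dp":[0.25,-0.115,0],"yaw":0,"grip":0},{"dp":[0.25,-0.115,0],"yaw":0,"grip":0},{"dp":[0.2,-0.115,0],"yaw":0,"grip":0},{"dp":[0,0,0],"yaw":0,"grip":0},{"dp":[0,0,0],"yaw":0,"grip":0}])

```text
clock: 1.4
position: [0.545, 0.3696, 0.2558]
ee_rot: [-0.001, 0.137, 0.991, -0.0]
contact_force: [-0.1, -0.5, -0.7]
width: -0.0
gripper_force: 0.0
```

```bash
python3 - <<'E'
from h import *
import pickle
c=cal("wrist");im=cams.get_image("wrist");cv2.imwrite("pics/w1.png",im);pickle.dump(c,open("w1.pkl","wb"))
from scipy.spatial.transform import Rotation as R
s=manip.get_state();q=s["ee_rot"];print(s["clock"],s["position"],R.from_quat(np.roll(q,-1)).as_matrix().round(3).tolist(),s["width"],s["contact_force"])
E
```

```text
1.45 [0.54449682 0.36997178 0.256006  ] [[-0.963, 0.27, -0.001], [0.27, 0.963, 0.0], [0.001, -0.0, -1.0]] 0.0002572778857750681 [-0.35213652  0.34225727 -0.7897007 ]
```

View pics/w1.png

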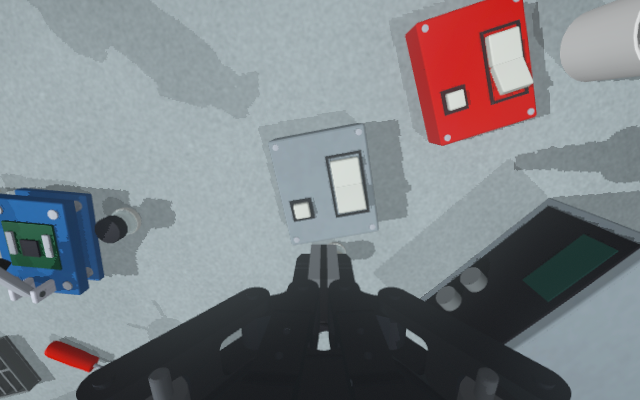

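The wrist view shows the grey box with its rocker frame corners near (327,157), (359,152), (368,211) and (334,216), and the key at (302,210). The jig is at left (40,250).

```bash
python3 - <<'E'
from h import *
import pickle
c=pickle.load(open("w1.pkl","rb"))
P=[onz(c,*p,.0455)[:2] for p in((327,157),(359,152),(368,211),(334,216))]
print(np.round(P,4).tolist(),np.mean(P,0), [np.linalg.norm(P[i]-P[i-1]).round(4) for i in range(4)])
print("key",onz(c,302,210,.053))
B=[onz(c,*p,.045)[:2] for p in((275,148),(361,133),(371,228),(295,239))];print("screws",np.round(B,4).tolist(),np.mean(B,0))
d=P[3]-P[0]+P[2]-P[1];d/=np.linalg.norm(d);print("x dir",d,"press",np.mean(P,0)+.019*d)
for p in((46,287),(24,293),(12,262),(90,284),(53,214)):print(p,onz(c,*p,.068),onz(c,*p,.048))
E
```

```text
[[0.5175, 0.3833], [0.5218, 0.4194], [0.5926, 0.4132], [0.5877, 0.3725]] [0.55487452 0.39708955] [np.float64(0.0711), np.float64(0.0363), np.float64(0.0711), np.float64(0.041)]
key [0.56783798 0.33903703 0.053     ]
screws [[0.492, 0.3299], [0.5022, 0.4265], [0.615, 0.4118], [0.6039, 0.3184]] [0.55328499 0.37164642]
x dir [ 0.99288745 -0.11905678] press [0.57373938 0.39482747]
(46, 287) [0.5739259  0.00081589 0.068     ] [ 0.58059758 -0.02481372  0.048     ]
(24, 293) [ 0.57420794 -0.03368231  0.068     ] [ 0.58089809 -0.06157159  0.048     ]
(12, 262) [ 0.53137392 -0.0228599   0.068     ] [ 0.53525839 -0.0500403   0.048     ]
(90, 284) [0.58476234 0.059758   0.068     ] [0.59214381 0.03798916 0.048     ]
(53, 214) [0.49061487 0.06383491 0.068     ] [0.49182957 0.04233312 0.048     ]
```

Request:
step_arm(increments=[{"dp":[-0.0275,-0.231,0],"yaw":0,"grip":0},{"dp":[-0.0275,-0.231,0],"yaw":0,"grip":0},{"dp":[-0.0275,-0.231,0],"yaw":0,"grip":0},{"dp":[-0.0275,-0.231,0],"yaw":0,"grip":0},{"dp":[-0.0275,-0.231,0],"yaw":0,"grip":0}])

```text
clock: 2.08
position: [0.5166, 0.1385, 0.2567]
ee_rot: [0.0, 0.135, 0.991, 0.0]
contact_force: [1.4, -0.6, 0.3]
width: -0.0
gripper_force: 0.0
```

Request:
step_arm(increments=[{"dp":[-0.0275,-0.231,0],"yaw":0,"grip":0},{"dp":[-0.0275,-0.231,0],"yaw":0,"grip":0},{"dp":[-0.0275,-0.231,0],"yaw":0,"grip":0},{"dp":[0,0,0],"yaw":0,"grip":0},{"dp":[0,0,0],"yaw":0,"grip":0}])

```text
clock: 2.7
position: [0.5011, 0.0013, 0.2566]
ee_rot: [0.0, 0.136, 0.991, 0.001]
contact_force: [-0.3, 0.9, 0.2]
width: -0.0001
gripper_force: 0.0
```

```bash
python3 - <<'E'
from h import *
import pickle
c=cal("wrist");im=cams.get_image("wrist");cv2.imwrite("pics/w2.png",im);pickle.dump(c,open("w2.pkl","wb"))
s=manip.get_state();print(s["clock"],s["position"],s["contact_force"])
E
```

```text
2.75 [0.50124223 0.00151908 0.25652224] [-0.68965934 -0.40867227 -0.30601321]
```

View pics/w2.png

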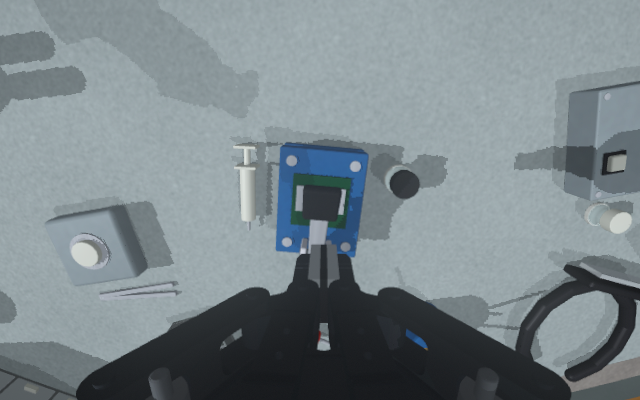

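The wrist view shows the jig's four screws at (291,160), (355,166), (346,247) and (287,242), the black pad at (323,203) and the button at (85,252).

```bash
python3 - <<'E'
from h import *
import pickle
c=pickle.load(open("w2.pkl","rb"))
P=np.array([onz(c,*p,.049)[:2] for p in((291,160),(355,166),(346,247),(287,242))]);m=P.mean(0)
d=P[3]-P[0]+P[2]-P[1];d/=np.linalg.norm(d);h=m+.052*d
print(P.round(4).tolist(),"ctr",m,"dir",d,"hinge",h,"press",h-.078*d)
print("pad",onz(c,323,203,.118))
D=pickle.load(open("C0.pkl","rb"))["side"];print("btn",onz(c,85,251,.044),two(c,(85,251),D,(352.5,343.6)))
E
```

```text
[[0.466, -0.0245], [0.4919, 0.043], [0.5865, 0.0084], [0.5605, -0.0596]] ctr [ 0.52625298 -0.00818465] dir [ 0.93847354 -0.34535114] hinge [ 0.57505361 -0.02614291] press [0.50185267 0.00079448]
pad [0.50382758 0.00217156 0.118     ]
btn [ 0.50538441 -0.31626987  0.044     ] (array([ 0.50775413, -0.32153628,  0.03898385]), np.float64(0.0023341814998483965))
```

Request:
step_arm(increments=[{"dp":[0.003,-0.003,-0.175],"yaw":0,"grip":0},{"dp":[0,0,-0.175],"yaw":0,"grip":0},{"dp":[0,0,-0.15],"yaw":0,"grip":0},{"dp":[0,0,-0.05],"yaw":0,"grip":0},{"dp":[0,0,-0.05],"yaw":0,"grip":0}])

```text
clock: 3.38
position: [0.503, 0.0003, 0.1368]
ee_rot: [0.001, 0.136, 0.991, 0.0]
contact_force: [-0.3, 0.3, 2.8]
width: 0.0
gripper_force: 1.1
```

Request:
step_arm(increments=[{"dp":[0,0,-0.04],"yaw":0,"grip":0},{"dp":[0,0,-0.04],"yaw":0,"grip":0},{"dp":[0,0,-0.04],"yaw":0,"grip":0},{"dp":[0,0,-0.02],"yaw":0,"grip":0}])

```text
clock: 3.88
position: [0.5017, -0.0005, 0.1078]
ee_rot: [-0.001, 0.137, 0.991, 0.0]
contact_force: [-1.4, 0.6, 3.0]
width: -0.0002
gripper_force: 1.1
```

Request:
step_arm(increments=[{"dp":[0,0,-0.02],"yaw":0,"grip":0},{"dp":[0,0,-0.015],"yaw":0,"grip":0},{"dp":[0,0,-0.01],"yaw":0,"grip":0},{"dp":[0,0,0],"yaw":0,"grip":0}])

```text
clock: 4.38
position: [0.5025, -0.0008, 0.0992]
ee_rot: [0.001, 0.136, 0.991, -0.0]
contact_force: [0.2, 0.3, -0.1]
width: 0.0
gripper_force: 0.0
```

Request:
step_arm(increments=[{"dp":[0,0,-0.005],"yaw":0,"grip":0},{"dp":[0,0,-0.005],"yaw":0,"grip":0}])

```text
clock: 4.62
position: [0.5028, -0.0008, 0.0989]
ee_rot: [0.001, 0.136, 0.991, -0.0]
contact_force: [-4.2, 0.6, 16.1]
width: 0.0
gripper_force: 8.4
```

Request:
step_arm(increments=[{"dp":[0,0,-0.005],"yaw":0,"grip":0}])

```text
clock: 4.75
position: [0.5028, -0.0008, 0.0988]
ee_rot: [0.001, 0.136, 0.991, -0.0]
contact_force: [-5.9, 1.5, 23.6]
width: 0.0
gripper_force: 11.8
```

Request:
step_arm(increments=[{"dp":[0,0,0.15],"yaw":0,"grip":0},{"dp":[0,0,0.3],"yaw":0,"grip":0},{"dp":[0.045,0.2465,0],"yaw":0,"grip":0},{"dp":[0.045,0.2465,0],"yaw":0,"grip":0},{"dp":[0.045,0.2465,0],"yaw":0,"grip":0}])

```text
clock: 5.38
position: [0.5298, 0.1486, 0.1867]
ee_rot: [0.001, 0.137, 0.991, 0.0]
contact_force: [0.6, 0.0, -0.3]
width: -0.0
gripper_force: 0.0
```

Request:
step_arm(increments=[{"dp":[0.045,0.2465,0],"yaw":0.5,"grip":0},{"dp":[0.045,0.2465,0],"yaw":0.5,"grip":0},{"dp":[0.045,0.2465,0],"yaw":0,"grip":0},{"dp":[0.045,0.2465,0],"yaw":0,"grip":0},{"dp":[0.045,0.2465,0],"yaw":0,"grip":0}])

```text
clock: 6.0
position: [0.5747, 0.3956, 0.1862]
ee_rot: [0.001, 0.062, 0.998, 0.0]
contact_force: [0.6, -0.0, 0.7]
width: 0.0
gripper_force: 0.0
```

Request:
step_arm(increments=[{"dp":[0,0,0],"yaw":0,"grip":0},{"dp":[0,0,0],"yaw":0,"grip":0}])

```text
clock: 6.25
position: [0.5739, 0.3934, 0.1857]
ee_rot: [-0.0, 0.062, 0.998, -0.001]
contact_force: [-0.3, -0.2, 0.1]
width: -0.0001
gripper_force: 0.0
```

```bash
python3 - <<'E'
from h import *
s=manip.get_state();print(s["clock"],s["position"],s["contact_force"])
d=cams.get_image("side");w=cams.get_image("wrist")
cr=lambda im,x,y,w,h:cv2.resize(im[y:y+h,x:x+w],(400,300),interpolation=cv2.INTER_CUBIC)
cv2.imwrite("pics/c2.png",np.hstack([cr(d,290,190,88,66),cr(w,200,100,240,180)]))
E
```

```text
6.25 [0.57391244 0.39344449 0.18571533] [-0.2766527  -0.2137242   0.11111104]
```

View pics/c2.png

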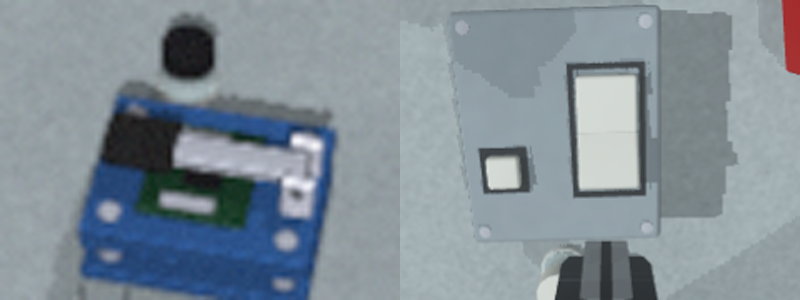

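The left crop shows the lever level with its pad down on the jig. The right crop shows the rocker frame centred near crop (607,129) and untouched.

Request:
step_arm(increments=[{"dp":[0,0,-0.16],"yaw":0,"grip":0},{"dp":[0,0,-0.16],"yaw":0,"grip":0},{"dp":[0,0,-0.14],"yaw":0,"grip":0},{"dp":[0,0,-0.015],"yaw":0,"grip":0},{"dp":[0,0,-0.015],"yaw":0,"grip":0}])

```text
clock: 6.98
position: [0.5748, 0.3933, 0.0895]
ee_rot: [0.001, 0.062, 0.998, 0.0]
contact_force: [-0.1, 0.0, 0.9]
width: -0.0002
gripper_force: 0.0
```

Request:
step_arm(increments=[{"dp":[0,0,-0.01],"yaw":0,"grip":0},{"dp":[0,0,-0.01],"yaw":0,"grip":0},{"dp":[0,0,-0.01],"yaw":0,"grip":0}])

```text
clock: 7.35
position: [0.5756, 0.3943, 0.0837]
ee_rot: [0.002, 0.062, 0.998, 0.001]
contact_force: [3.0, -1.2, 4.0]
width: 0.0001
gripper_force: 1.7
```

Request:
step_arm(increments=[{"dp":[0,0,-0.01],"yaw":0,"grip":0},{"dp":[0,0,-0.01],"yaw":0,"grip":0},{"dp":[0,0,-0.005],"yaw":0,"grip":0}])

```text
clock: 7.72
position: [0.5743, 0.3943, 0.078]
ee_rot: [0.0, 0.062, 0.998, 0.0]
contact_force: [0.1, -1.3, 9.0]
width: -0.0001
gripper_force: 4.9
```

Request:
step_arm(increments=[{"dp":[0,0,-0.005],"yaw":0,"grip":0},{"dp":[0,0,-0.005],"yaw":0,"grip":0}])

```text
clock: 7.98
position: [0.5743, 0.3943, 0.0779]
ee_rot: [0.001, 0.062, 0.998, 0.001]
contact_force: [-2.1, -2.9, 17.2]
width: -0.0002
gripper_force: 8.9
```

Request:
step_arm(increments=[{"dp":[0,0,0.15],"yaw":0,"grip":0},{"dp":[0,0,0.3],"yaw":0,"grip":0},{"dp":[0,0,0.3],"yaw":0,"grip":0},{"dp":[-0.022,-0.24,0],"yaw":0,"grip":0},{"dp":[-0.022,-0.24,0],"yaw":0,"grip":0}])

```text
clock: 8.6
position: [0.5639, 0.2974, 0.225]
ee_rot: [-0.001, 0.061, 0.998, -0.0]
contact_force: [-0.2, -0.6, -0.7]
width: 0.0002
gripper_force: 0.0
```

Request:
step_arm(increments=[{"dp":[-0.022,-0.24,0],"yaw":0,"grip":0},{"dp":[-0.022,-0.24,0],"yaw":0,"grip":0},{"dp":[-0.022,-0.24,0],"yaw":0,"grip":0},{"dp":[-0.022,-0.24,0],"yaw":0,"grip":0},{"dp":[-0.022,-0.24,0],"yaw":0,"grip":0}])

```text
clock: 9.22
position: [0.5415, 0.057, 0.2241]
ee_rot: [-0.002, 0.062, 0.998, 0.0]
contact_force: [0.4, -0.8, 0.2]
width: -0.0005
gripper_force: 0.0
```

Request:
step_arm(increments=[{"dp":[-0.022,-0.24,0],"yaw":0,"grip":0},{"dp":[-0.022,-0.24,0],"yaw":0,"grip":0},{"dp":[-0.022,-0.24,0],"yaw":0,"grip":0},{"dp":[-0.022,-0.24,0],"yaw":0,"grip":0},{"dp":[-0.022,-0.24,0],"yaw":0,"grip":0}])

```text
clock: 9.85
position: [0.5199, -0.1825, 0.2241]
ee_rot: [-0.002, 0.062, 0.998, 0.001]
contact_force: [1.4, -0.1, 0.0]
width: 0.0
gripper_force: 0.0
```

Request:
step_arm(increments=[{"dp":[-0.022,-0.24,0],"yaw":0,"grip":0},{"dp":[-0.022,-0.24,0],"yaw":0,"grip":0},{"dp":[-0.022,-0.22,0],"yaw":0,"grip":0},{"dp":[0,0,0],"yaw":0,"grip":0},{"dp":[0,0,0],"yaw":0,"grip":0}])

```text
clock: 10.48
position: [0.5074, -0.3208, 0.2242]
ee_rot: [-0.001, 0.062, 0.998, 0.002]
contact_force: [-0.1, 0.4, 0.1]
width: -0.0
gripper_force: 0.0
```

```bash
python3 - <<'E'
from h import *
c=cal("wrist");w=cams.get_image("wrist");d=cams.get_image("side")
s=manip.get_state();print(s["clock"],s["position"],s["contact_force"])
cr=lambda im,x,y,w,h:cv2.resize(im[y:y+h,x:x+w],(400,300),interpolation=cv2.INTER_CUBIC)
cv2.imwrite("pics/c3.png",np.hstack([cr(d,290,105,72,54),cr(w,200,100,240,180)]))
r=w[110:245,230:420].astype(int);m=(r.min(2)>190).astype(np.uint8)
n,l,st,ce=cv2.connectedComponentsWithStats(m);i=1+np.argmax(st[1:,4]);u=ce[i]+[230,110];print(u,st[i])
print(onz(c,*u,.044))
E
```

```text
10.575 [ 0.50792162 -0.32044059  0.22485525] [ 0.1873262   1.14322923 -0.3663688 ]
[321.66219839 190.64745308] [ 76  66  32  30 746]
[ 0.50876808 -0.32042046  0.044     ]
```

View pics/c3.png

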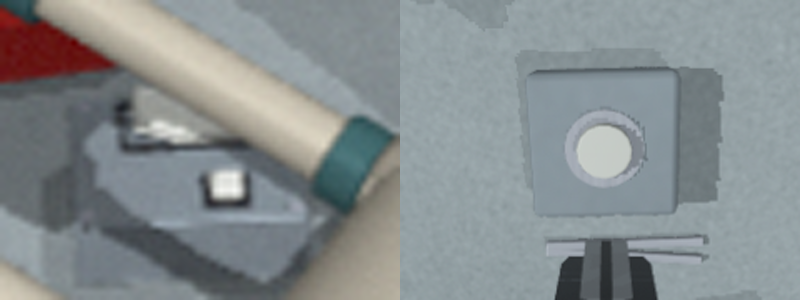

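The wrist crop shows the button at (604,152), right under the tool. The arm hides the rocker in the side view, so I'll check it in the scene camera before pressing the button.

```bash
python3 - <<'E'
from h import *
s=cams.get_image("scene");o=cv2.imread("pics/scene0.png")
cr=lambda im,x,y,w,h:cv2.resize(im[y:y+h,x:x+w],(400,400),interpolation=cv2.INTER_CUBIC)
cv2.imwrite("pics/c4.png",np.hstack([cr(o,385,218,50,50),cr(s,385,218,50,50)]))
E
```

```text
(no output)
```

View pics/c4.png

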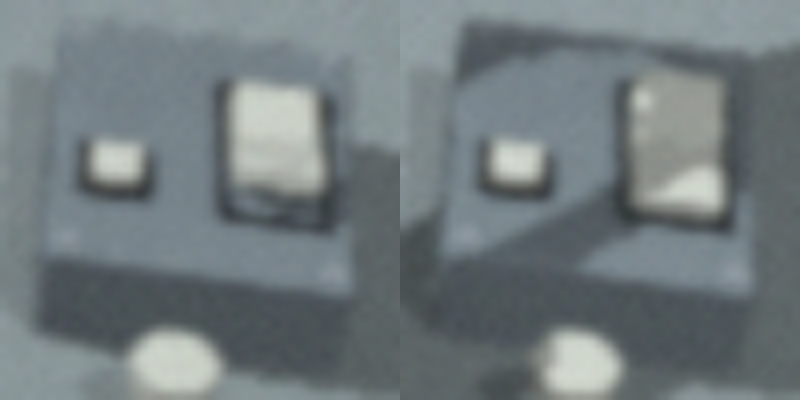

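Right crop versus left: the near half now sits down in the frame at (690,195) and the far half is raised, so the rocker has tipped. The key and jar haven't moved. Now the button.

Request:
step_arm(increments=[{"dp":[0.004,0,-0.25],"yaw":0,"grip":0},{"dp":[0,0,-0.25],"yaw":0,"grip":0},{"dp":[0,0,-0.2],"yaw":0,"grip":0},{"dp":[0,0,-0.05],"yaw":0,"grip":0},{"dp":[0,0,0],"yaw":0,"grip":0}])

```text
clock: 11.25
position: [0.5093, -0.3217, 0.0757]
ee_rot: [0.0, 0.061, 0.998, 0.0]
contact_force: [-0.9, -0.3, 1.1]
width: -0.0
gripper_force: 0.0
```

Request:
step_arm(increments=[{"dp":[0,0,-0.015],"yaw":0,"grip":0},{"dp":[0,0,-0.01],"yaw":0,"grip":0},{"dp":[0,0,-0.01],"yaw":0,"grip":0}])

```text
clock: 11.62
position: [0.5093, -0.3225, 0.0691]
ee_rot: [0.001, 0.062, 0.998, -0.0]
contact_force: [0.5, -0.3, -0.2]
width: -0.0
gripper_force: 0.0
```

Request:
step_arm(increments=[{"dp":[0,0.004,-0.01],"yaw":0,"grip":0},{"dp":[0,0,-0.01],"yaw":0,"grip":0},{"dp":[0,0,-0.01],"yaw":0,"grip":0}])

```text
clock: 12.0
position: [0.5093, -0.322, 0.0628]
ee_rot: [0.001, 0.062, 0.998, -0.001]
contact_force: [-0.8, -0.5, 13.1]
width: 0.0
gripper_force: 7.2
```

Request:
step_arm(increments=[{"dp":[0,0,-0.005],"yaw":0,"grip":0},{"dp":[0,0,-0.005],"yaw":0,"grip":0}])

```text
clock: 12.25
position: [0.5093, -0.3221, 0.0627]
ee_rot: [0.001, 0.062, 0.998, -0.001]
contact_force: [-4.2, 0.3, 18.6]
width: 0.0002
gripper_force: 9.8
```

The z reading has stalled at 0.0627 (tip 0.038) with about 18 N, so the button is fully in. Lifting straight up.

Request:
step_arm(increments=[{"dp":[0,0,0.05],"yaw":0,"grip":0},{"dp":[0,0,0.2],"yaw":0,"grip":0},{"dp":[0,0,0.3],"yaw":0,"grip":0},{"dp":[0,0,0.25],"yaw":0,"grip":0},{"dp":[0,0,0],"yaw":0,"grip":0}])

```text
clock: 12.88
position: [0.5107, -0.3224, 0.2247]
ee_rot: [0.004, 0.062, 0.998, -0.002]
contact_force: [-0.7, -0.3, -0.6]
width: -0.0005
gripper_force: 0.0
```

```bash
python3 - <<'E'
from h import *
c=cal("wrist");w=cams.get_image("wrist");s=cams.get_image("scene")
t=manip.get_state();print(t["clock"],t["position"],t["contact_force"])
r=w[110:245,230:420].astype(int);m=(r.min(2)>190).astype(np.uint8)
n,l,st,ce=cv2.connectedComponentsWithStats(m);i=1+np.argmax(st[1:,4]);u=ce[i]+[230,110];print(u,st[i],onz(c,*u,.044))
cv2.imwrite("pics/c5.png",np.hstack([cv2.resize(s[150:310,150:470],(480,240)),cv2.resize(w[100:280,200:440],(320,240))]))
E
```

```text
12.975 [ 0.50844279 -0.32077346  0.21988148] [-1.07092672  0.28846061  0.50204179]
[323.89641434 185.7875166 ] [ 79  61  31  31 753] [ 0.5087707  -0.32046956  0.044     ]
```

View pics/c5.png

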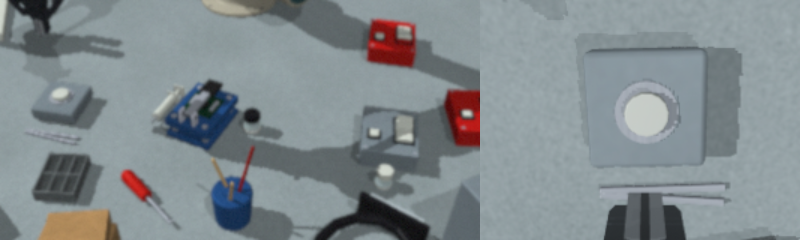

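The button is back up and the test box hasn't shifted (0.5088, -0.3205 both before and after). The lever is down, the rocker is tipped, and nothing else has moved.

```bash
python3 -c "
from rig import ticket
print(ticket.sign_off())"
```

```text
the job is handed in; nothing more can be done
None
```

The job is handed in at about 13 s: clamp lever home, rocker tipped over, test button pressed fully in and released, in that order, with the test box unmoved and nothing else seen to have moved.

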